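Cull misshapen tin lids into the reject drawer

TASK

Check the batch of six gold tin lids standing in the wire rack: three are full, round and flat, and three are not (one has a piece broken off, one is too small, one is bent). Set the three faulty lids down in the open drawer of the grey steel box, without throwing or dropping them in from high up, then push the drawer fully shut. Leave the good lids in their slots and do not disturb the other things on the table.

Things in the scene. Friction and masses are not known exactly. Their poses are not given: they have to be found in the camera images.
- rack: Fixed steel wire rack, 378 mm long (y), 110 wide (x); origin on the table under its middle. Six slots at y = -145, -87, -29, 29, 87, 145 mm. Rails at x = +-20 mm, top z = 18 mm, carry the lids; a hoop 46 mm wide, reaching 61 mm up the lid's plane, stands behind each lid's lower (-y) face; a low wire stops its foot. Lids come out along their own z.
- lid_chipped: Gold lid in a rack slot, 9 mm thick, 40 g. Origin: 4 mm below the lowest point of its rim there. Axes: z in the lid's plane, up through its middle (25 deg from vertical, leaning to the rack's -y); y normal of the upper face. Odd: 105 mm lid with a straight piece broken off at a chord 30 mm from the middle, on the +x upper side (72 deg from z). Rim top at z = 108 mm, whole 14 mm either side.
- lid_small: Gold lid in a rack slot, 9 mm thick, 40 g. Origin: 4 mm below the lowest point of its rim there. Axes: z in the lid's plane, up through its middle (25 deg from vertical, leaning to the rack's -y); y normal of the upper face. Odd: round and flat, but only 92 mm in diameter instead of 105. Rim top at z = 95 mm.
- lid_bent: Gold lid in a rack slot, 9 mm thick, 40 g. Origin: 4 mm below the lowest point of its rim there. Axes: z in the lid's plane, up through its middle (25 deg from vertical, leaning to the rack's -y); y normal of the upper face. Odd: 105 mm lid; the part beyond x = 23 mm is folded 45 deg towards +y; the rest is flat. Rim top at z = 108 mm.
- lid_good_1: Gold lid in a rack slot, 9 mm thick, 40 g. Origin: 4 mm below the lowest point of its rim there. Axes: z in the lid's plane, up through its middle (25 deg from vertical, leaning to the rack's -y); y normal of the upper face. Good: full, round and flat, 105 mm in diameter; rim top at z = 108 mm. Stays.
- lid_good_2: Gold lid in a rack slot, 9 mm thick, 40 g. Origin: 4 mm below the lowest point of its rim there. Axes: z in the lid's plane, up through its middle (25 deg from vertical, leaning to the rack's -y); y normal of the upper face. Good: full, round and flat, 105 mm in diameter; rim top at z = 108 mm. Stays.
- lid_good_3: Gold lid in a rack slot, 9 mm thick, 40 g. Origin: 4 mm below the lowest point of its rim there. Axes: z in the lid's plane, up through its middle (25 deg from vertical, leaning to the rack's -y); y normal of the upper face. Good: full, round and flat, 105 mm in diameter; rim top at z = 108 mm. Stays.
- lid_chipped_mid (a point): Middle of the 105 mm circle of lid_chipped, half its thickness deep; 56 mm from the body's origin along its z.
- lid_small_mid (a point): Middle of the 92 mm circle of lid_small, half its thickness deep; 49 mm from the body's origin along its z.
- lid_bent_mid (a point): Middle of the 105 mm circle of lid_bent, half its thickness deep; 56 mm from the body's origin along its z.
- lid_good_1_mid (a point): Middle of the 105 mm circle of lid_good_1, half its thickness deep; 56 mm from the body's origin along its z.
- lid_good_2_mid (a point): Middle of the 105 mm circle of lid_good_2, half its thickness deep; 56 mm from the body's origin along its z.
- lid_good_3_mid (a point): Middle of the 105 mm circle of lid_good_3, half its thickness deep; 56 mm from the body's origin along its z.
- cabinet: Low grey steel drawer box, fixed to the table, 205 (x) x 168 (y) x 94 mm high; origin under its middle; its -x side is the open front with the drawer.
- drawer (a joint): How far the drawer stands out of its box along the cabinet's -x, m: 0 shut, 0.150 fully out. About 1 to 2 N moves it.
- drawer_floor (a point): Middle of the drawer's inner floor (moves with it), 15 mm over the table. Inside 169 mm (x) x 136 mm (y); side walls 5 mm thick, tops 76 mm over the table; front panel 12 mm thick, top 91 mm over the table. With the drawer open by d, the first d - 5 mm of the inside behind the front panel are open above.
- drawer_pull (a point): Middle of the front edge of the drawer's pull, a steel lip 80 mm wide, 8 mm thick that stands 15 mm proud of the front panel; 74 mm over the table, 116 mm ahead (-x) of drawer_floor.
- tamper: Beech tamper, 81 mm wide, 98 mm high, loose bystander; origin under its middle. To be left alone.
- pot: White plastic pot with a blue screw lid, 69 mm wide, 85 mm high, loose bystander; origin under its middle. To be left alone.
- stamp: Self-inking stamp on its grey foot, red handle, 34 x 52 mm, 70 mm high, loose bystander; origin under its middle. To be left alone.
- weight: Check weight with a knob, 28 mm wide, 40 mm high, loose bystander; origin under its middle. To be left alone.
There are look-alikes about, which are no part of the job. Of the things like the lid_bent, leave any that is blue; of the rest the larger one is meant.

How it is judged:
On the way, in this order (a step that is already met when the one before it is completed fails the run):
1. one faulty lid lies in the open drawer, released (value of joint drawer above 0.08 m and ((x of lid_chipped_mid in the frame of drawer_floor between -0.0895 and 0.0895 m and y of lid_chipped_mid in the frame of drawer_floor between -0.073 and 0.073 m and z of lid_chipped_mid in the frame of drawer_floor between -0.005 and 0.05 m and contact force between lid_chipped and the fingers below 0.1 N and linear speed of lid_chipped below 0.05 m/s) or (x of lid_small_mid in the frame of drawer_floor between -0.0895 and 0.0895 m and y of lid_small_mid in the frame of drawer_floor between -0.073 and 0.073 m and z of lid_small_mid in the frame of drawer_floor between -0.005 and 0.05 m and contact force between lid_small and the fingers below 0.1 N and linear speed of lid_small below 0.05 m/s) or (x of lid_bent_mid in the frame of drawer_floor between -0.0895 and 0.0895 m and y of lid_bent_mid in the frame of drawer_floor between -0.073 and 0.073 m and z of lid_bent_mid in the frame of drawer_floor between -0.005 and 0.05 m and contact force between lid_bent and the fingers below 0.1 N and linear speed of lid_bent below 0.05 m/s))), for 0.1 s.
2. two faulty lids lie in the open drawer, released (value of joint drawer above 0.08 m and (((x of lid_chipped_mid in the frame of drawer_floor between -0.0895 and 0.0895 m and y of lid_chipped_mid in the frame of drawer_floor between -0.073 and 0.073 m and z of lid_chipped_mid in the frame of drawer_floor between -0.005 and 0.05 m and contact force between lid_chipped and the fingers below 0.1 N and linear speed of lid_chipped below 0.05 m/s) and (x of lid_small_mid in the frame of drawer_floor between -0.0895 and 0.0895 m and y of lid_small_mid in the frame of drawer_floor between -0.073 and 0.073 m and z of lid_small_mid in the frame of drawer_floor between -0.005 and 0.05 m and contact force between lid_small and the fingers below 0.1 N and linear speed of lid_small below 0.05 m/s)) or ((x of lid_chipped_mid in the frame of drawer_floor between -0.0895 and 0.0895 m and y of lid_chipped_mid in the frame of drawer_floor between -0.073 and 0.073 m and z of lid_chipped_mid in the frame of drawer_floor between -0.005 and 0.05 m and contact force between lid_chipped and the fingers below 0.1 N and linear speed of lid_chipped below 0.05 m/s) and (x of lid_bent_mid in the frame of drawer_floor between -0.0895 and 0.0895 m and y of lid_bent_mid in the frame of drawer_floor between -0.073 and 0.073 m and z of lid_bent_mid in the frame of drawer_floor between -0.005 and 0.05 m and contact force between lid_bent and the fingers below 0.1 N and linear speed of lid_bent below 0.05 m/s)) or ((x of lid_small_mid in the frame of drawer_floor between -0.0895 and 0.0895 m and y of lid_small_mid in the frame of drawer_floor between -0.073 and 0.073 m and z of lid_small_mid in the frame of drawer_floor between -0.005 and 0.05 m and contact force between lid_small and the fingers below 0.1 N and linear speed of lid_small below 0.05 m/s) and (x of lid_bent_mid in the frame of drawer_floor between -0.0895 and 0.0895 m and y of lid_bent_mid in the frame of drawer_floor between -0.073 and 0.073 m and z of lid_bent_mid in the frame of drawer_floor between -0.005 and 0.05 m and contact force between lid_bent and the fingers below 0.1 N and linear speed of lid_bent below 0.05 m/s)))), for 0.1 s.
3. all three faulty lids lie in the open drawer, released (value of joint drawer above 0.08 m and x of lid_chipped_mid in the frame of drawer_floor between -0.0895 and 0.0895 m and y of lid_chipped_mid in the frame of drawer_floor between -0.073 and 0.073 m and z of lid_chipped_mid in the frame of drawer_floor between -0.005 and 0.05 m and contact force between each of lid_chipped, lid_small, lid_bent and the fingers below 0.1 N and linear speed of each of lid_chipped, lid_small, lid_bent below 0.05 m/s and x of lid_small_mid in the frame of drawer_floor between -0.0895 and 0.0895 m and y of lid_small_mid in the frame of drawer_floor between -0.073 and 0.073 m and z of lid_small_mid in the frame of drawer_floor between -0.005 and 0.05 m and x of lid_bent_mid in the frame of drawer_floor between -0.0895 and 0.0895 m and y of lid_bent_mid in the frame of drawer_floor between -0.073 and 0.073 m and z of lid_bent_mid in the frame of drawer_floor between -0.005 and 0.05 m), for 0.1 s.
4. the drawer is shut with the lids inside (value of joint drawer below 0.006 m and x of lid_chipped_mid in the frame of drawer_floor between -0.0895 and 0.0895 m and y of lid_chipped_mid in the frame of drawer_floor between -0.073 and 0.073 m and z of lid_chipped_mid in the frame of drawer_floor between -0.005 and 0.05 m and x of lid_small_mid in the frame of drawer_floor between -0.0895 and 0.0895 m and y of lid_small_mid in the frame of drawer_floor between -0.073 and 0.073 m and z of lid_small_mid in the frame of drawer_floor between -0.005 and 0.05 m and x of lid_bent_mid in the frame of drawer_floor between -0.0895 and 0.0895 m and y of lid_bent_mid in the frame of drawer_floor between -0.073 and 0.073 m and z of lid_bent_mid in the frame of drawer_floor between -0.005 and 0.05 m), for 0.2 s.
At the end, for the whole second after the job is handed in: The chipped, the small and the bent lid are at rest inside the drawer (middles between its walls and less than 50 mm over its floor), the drawer is shut to within 6 mm, and each good lid (its foot and its middle) is within 15 mm of where it stood at the start (all of step 4 and velocity of joint drawer below 0.01 m/s and linear speed of each of lid_chipped, lid_small, lid_bent below 0.02 m/s and distance of each of lid_good_1, lid_good_1_mid, lid_good_2, lid_good_2_mid, lid_good_3, lid_good_3_mid from where it was at the start of the episode below 0.015 m); the robot touches nothing.
It fails at once if a faulty lid is thrown or dropped from high up (moves faster than 1.4 m/s while the fingers do not touch it) ((linear speed of lid_chipped above 1.4 m/s and contact force between lid_chipped and the fingers below 0.05 N) or (linear speed of lid_small above 1.4 m/s and contact force between lid_small and the fingers below 0.05 N) or (linear speed of lid_bent above 1.4 m/s and contact force between lid_bent and the fingers below 0.05 N)).
It fails at once if a good lid is taken out of the rack (its middle more than 40 mm from where it stood) (distance of any of lid_good_1_mid, lid_good_2_mid, lid_good_3_mid from where it was at the start of the episode above 0.04 m).
It fails at once if a bystander is shifted by more than 30 mm (distance of any of tamper, pot, stamp, weight from where it was at the start of the episode above 0.03 m).
It also fails if it takes over 72 s, if anything falls off the work surface, if the arm or the gripper's body presses on something with over 40 N, if the wrist force passes 120 N, or if a joint passes its speed limit or range.

ROBOT

A 7-joint arm with a two-finger parallel gripper is mounted at the origin on a cart in front of the work surface, level with it; the furniture and walls round the work are solid. World frame = base frame: x ahead of the robot, y to its left, z up, the work surface at z = 0. Lengths are in m, angles in rad, forces in N, time in s.
With the tool pointing down it reaches from about 0.4 to 0.85 m from the base axis. Payload 10.4 kg.
Tool frame: the origin (TCP) lies midway between the tips of the shut fingers; the grasp point (between the pads) lies r.grip_point_offset behind it (r.grip_point_offset is the distance from the TCP to the grasp point, in m); z points along the fingers, y is the line along which they close (so a half turn about z gives the same grasp; the last joint's range is limited). The gripper opens to 87 mm and grips with 3 to 60 N. Pads are 19 mm wide; open, the fingers measure 117 mm over their backs; the gripper's body (75 mm by 190 mm) begins 51 mm behind the grasp point.
Start: joints at [-1.248, 0.332, -0.065, 1.46, 0.022, 1.35, -0.088], TCP at [0.212, 0.588, 0.223] pointing down, gripper open.
Joint ranges: [-2.6, 2.6], [-0.5, 2.12], [-1.47, 1.34], [0.16, 2.42], [-1.27, 4.41], [0.06, 2.06], [-2.6, 2.6]. Speed limits (rad/s): [2.22, 2.22, 2.79, 2.79, 3.14, 3.14, 3.14].

INTERFACE

Orientations are given as a unit quaternion [x, y, z, w].
In Python, from bench import r gives the robot as it stands.
- The arm moves only by the tool play_rows, never from a script. Its arguments are lists of equal length, an entry for each row: "claw": the closure, from 0 (fully open) to 1 (shut); "delta_pos": the shift along the tool's x, y, z scaled (see below), a list of three; "delta_rot": the turn, a rotation vector about the tool's x, y, z scaled (see below), a list of three. A call has 1 to 8 rows; each row shifts and turns the commanded pose from where the row before left it, along the tool's axes as they then stand; what a row does not reach is not made up. The controller multiplies each number of a shift by 200 mm and each number of a turn by pi rad. A row lasts 1/10 s, in which the tool goes at most 50 mm and 8.59 degrees, less where a joint would pass 70% of its speed; a pose out of reach is approached as far as the arm can. A call with a number of a shift or a turn outside -1 to 1 is refused whole. A call with a gripper value outside its range is refused whole. The fingers move at their own pace and stop on an object; "squeeze" is the grip in N (left out, the last holds). Time passes only in rows, so rows that do not move let the fingers close. It gives the time, the measured TCP pose, the force, the opening and the grip force at its end, in the units of the state.
- r.read_state(): the state, without advancing time (a new reading comes with each control period).
- r.camera(name): name is "scene" or "top"; returns a dict with "pixels" (480x640x3 uint8, red, green, blue), "camera_matrix" (3x3 intrinsics, pixels), "cam_to_world" (4x4, takes a point from camera to world coordinates). Camera axes: x right, y up, looking along -z (the intrinsics and any distortion apply to the point x, -y, -z); pixel columns grow to the right and rows downward; lengths in m; the calibration is good to about 2 mm. A picture is of the moment at which its call begins. There is no depth.
- r.close_job(): hands the job in; it is judged then, once.
The state is a dict: "time": time; "joint_positions": joint angles; "joint_vel": joint speeds; "joint_torque": joint torques, N m; "ee_pos": TCP position; "eef_rot": TCP orientation; "ft_force": force on the tool from outside, world axes, zero at the start; "torque": the same for the moment, N m; "width": finger opening in m; "grip_force": force on a finger pad.
Only numpy, scipy, OpenCV 4.12 (cv2) and the standard library are available. Lean on these libraries where they do the work, as an engineer would, in place of code of your own. Each camera call takes 0.05 s, during which the arm holds its last target. There are 200 camera calls.

## Working session

There is one attempt and no reset: what is moved stays moved. The work goes in short steps, Python scripts to look and compute and a tool call to move; the robot and the scene stay as the last step left them, time stands still between calls to the robot, and variables do not carry over. Pictures are saved under pics/ and viewed, at most 10 in all, crops included, and the job is handed in when it is done.

Besides the shell and the picture viewer there is one more tool, called as name(argument=value, ...) on one line, values as JSON. play_rows: Moves the arm, as the interface text tells. Shifts and turns lie within -1 to 1; 1 stands for 200 mm of shift or pi rad of turn. Its arguments: {"type":"object","properties":{"claw":{"type":"array"},"delta_pos":{"type":"array"},"delta_rot":{"type":"array"},"squeeze":{"type":"number"}},"required":["claw","delta_pos","delta_rot"]}

```bash
mkdir -p pics; ls
python3 - <<'E'
from bench import r
import cv2,numpy as np
print(r.read_state(), r.grip_point_offset)
for n in("scene","top"):
    c=r.camera(n); cv2.imwrite(f"pics/{n}0.png",c["pixels"][:,:,::-1]); print(n,c["camera_matrix"].round(2).tolist(),c["cam_to_world"].round(4).tolist(),c.keys())
E
```

```text
pics
{'time': 0.0, 'joint_positions': array([-1.24759662,  0.33285504, -0.06469304,  1.46094943,  0.02160237,
        1.3498835 , -0.08853   ]), 'joint_vel': array([ 1.54083096e-03,  3.24567515e-05,  2.70412700e-03, -6.20057751e-04,
        1.01315983e-03,  8.53785874e-04, -6.02122199e-04]), 'joint_torque': array([-6.13791872e-04, -6.23245668e+01,  2.45575811e-02, -3.89895201e+01,
       -6.12824271e-02,  3.96584999e-02,  1.39805738e-04]), 'ee_pos': array([0.21172267, 0.58763654, 0.22176056]), 'eef_rot': array([ 1.72046977e-01,  9.85088497e-01, -6.94600921e-04, -8.59146527e-05]), 'ft_force': array([-0.14793483, -0.41369947,  0.78770626]), 'torque': array([ 0.0150026 ,  0.01463201, -0.00048422]), 'grip_force': 0.0, 'width': 0.08706910411875433} 0.0187
scene [[577.31, 0.0, 320.51], [0.0, 577.31, 237.3], [0.0, 0.0, 1.0]] [[0.6887, 0.5504, -0.472, 0.0044], [-0.7249, 0.5107, -0.4622, -0.506], [-0.0134, 0.6605, 0.7507, 0.9458], [0.0, 0.0, 0.0, 1.0]] dict_keys(['pixels', 'camera_matrix', 'cam_to_world'])
top [[458.74, 0.0, 323.74], [0.0, 458.74, 245.74], [0.0, 0.0, 1.0]] [[-0.0045, 0.9945, -0.1042, 0.4569], [-1.0, -0.0044, 0.0012, 0.0503], [0.0007, 0.1042, 0.9946, 1.0796], [0.0, 0.0, 0.0, 1.0]] dict_keys(['pixels', 'camera_matrix', 'cam_to_world'])
```

View pics/scene0.png

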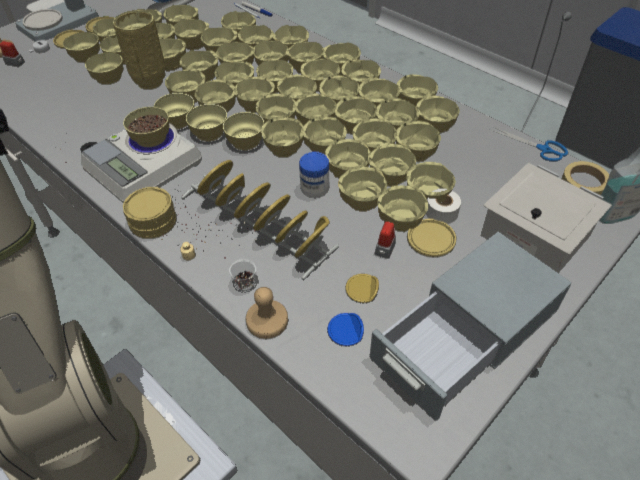

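View pics/top0.png

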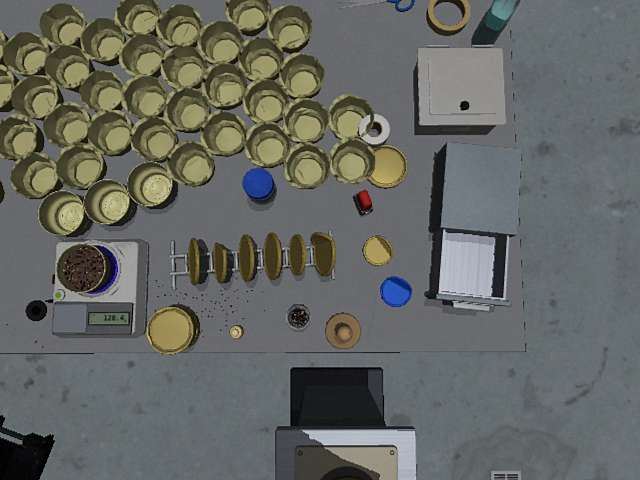

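Scene view: rack of six lids around (200-330, 160-260), drawer open at (430,345), with loose gold and blue lids near it. Top view: rack at (173-335, 230-285), drawer (430-510, 230-305). I need closer crops.

Run:
```python
import cv2
a=cv2.imread("pics/scene0.png")[145:280,175:345];cv2.imwrite("pics/s_crop.png",cv2.resize(a,None,fx=4.4,fy=4.4,interpolation=cv2.INTER_CUBIC))
a=cv2.imread("pics/top0.png")[215:315,165:345];cv2.imwrite("pics/t_crop.png",cv2.resize(a,None,fx=4.4,fy=4.4,interpolation=cv2.INTER_CUBIC))
```

```text
(no output)
```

View pics/s_crop.png

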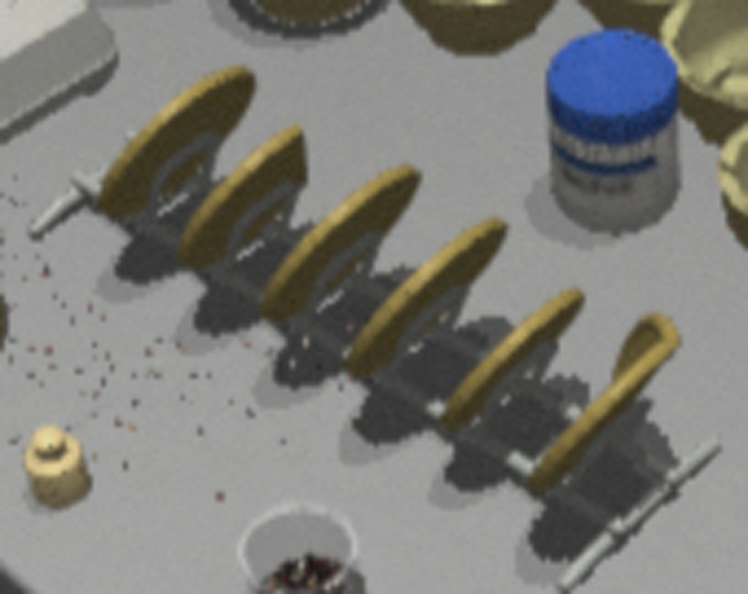

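View pics/t_crop.png

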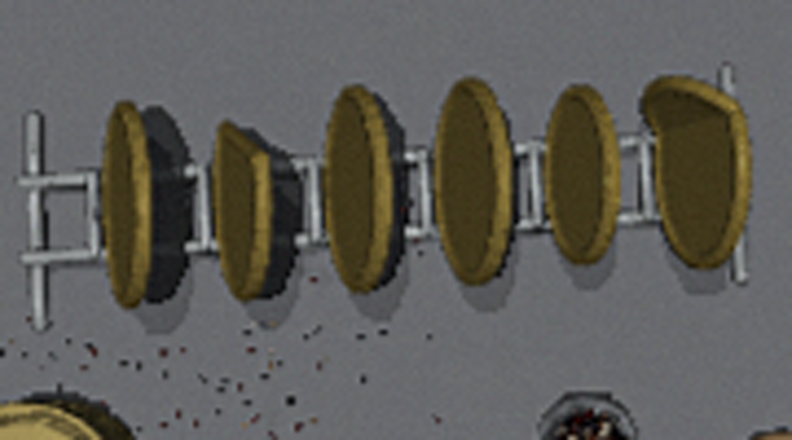

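Left to right in the top crop: good, chipped (chip at 245,140), good, good, small (582,175), bent (fold at 690,95). So chipped is in slot +87, small in slot -87 and bent in slot -145. The end bars are visible at (34-40,115-328) and (727-741,65-282). Next I'll triangulate the rack and crop the drawer.

```bash
cat > h.py <<'E'
import numpy as np,cv2
from bench import r
from scipy.spatial.transform import Rotation as R
CAL={}
def cal(n):
    if n not in CAL: CAL[n]=r.camera(n)
    return CAL[n]
def ray(n,uv):
    c=cal(n);K=c["camera_matrix"];T=c["cam_to_world"]
    d=np.linalg.solve(K,[*uv,1.]);d=T[:3,:3]@(d*[1,-1,-1]);return T[:3,3],d/np.linalg.norm(d)
def onz(n,uv,z):
    o,d=ray(n,uv);return o+d*(z-o[2])/d[2]
def tri(a,b):
    (o1,d1),(o2,d2)=ray("top",a),ray("scene",b)
    s=np.linalg.lstsq(np.c_[d1,-d2],o2-o1,rcond=None)[0];p,q=o1+s[0]*d1,o2+s[1]*d2
    return (p+q)/2,np.linalg.norm(p-q)
def proj(n,P):
    c=cal(n);T=c["cam_to_world"];p=(np.asarray(P)-T[:3,3])@T[:3,:3]*[1,-1,-1];q=c["camera_matrix"]@p;return q[:2]/q[2]
tc=lambda u,v:((u+.5)/4.4+164.5,(v+.5)/4.4+214.5)
sc=lambda u,v:((u+.5)/4.4+174.5,(v+.5)/4.4+144.5)
E
python3 - <<'E'
from h import *
for n,a,b in [("right-x",(741,282),(563,587)),("right+x",(727,65),(717,447)),("left-x",(40,328),(35,232)),("pull?",None,None)]:
    if a: p,e=tri(tc(*a),sc(*b));print(n,p.round(4),e.round(4), onz("top",tc(*a),.004).round(4))
p=cal("top")["pixels"][:,:,::-1];a=p[130:320,415:535]
a=cv2.resize(a,None,fx=3.1,fy=3.1,interpolation=cv2.INTER_CUBIC)
b=cal("scene")["pixels"][225:425,360:580,::-1];b=cv2.resize(b,None,fx=2,fy=2,interpolation=cv2.INTER_CUBIC)
o=np.zeros((590,800+12,3),np.uint8)[:, :800];o[:a.shape[0],:a.shape[1]]=a;o[:400,372:800]=b[:,:428];cv2.imwrite("pics/drawer.png",o)
E
```

```text
right-x [ 4.927e-01  2.710e-02 -3.000e-04] 0.0014 [0.492  0.0277 0.004 ]
right+x [ 0.6094  0.0346 -0.0055] 0.001 [0.6085 0.0345 0.004 ]
left-x [ 0.4703  0.4009 -0.0021] 0.0024 [0.4693 0.3997 0.004 ]
```

View pics/drawer.png

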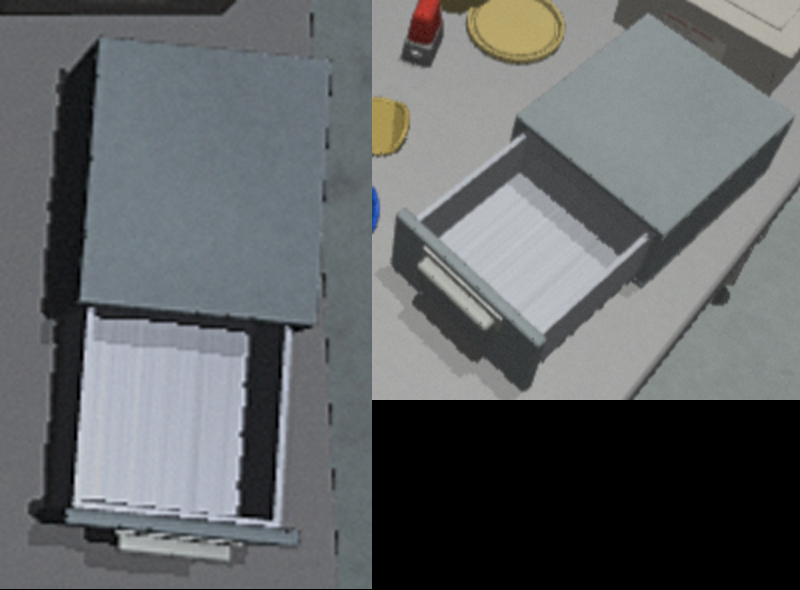

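Drawer crop: the cabinet top corners are at (100,37), (330,62), (313,326) and (80,301). The front panel's top front edge runs (68,522)-(298,543), and the pull lip (118,550)-(230,558). I'll work out the poses and check the rack model against lid rim tops.

```bash
cat >> h.py <<'E'
th=np.radians(25)
def rackT(): return np.array([.5388,.2171,0]),R.from_euler('z',.0602)
def lid(sy):   # origin, R of lid frame in slot sy: rail contact
    c,Rz=rackT(); return c,Rz,Rz*R.from_euler('x',25,degrees=True)
E
python3 - <<'E'
from h import *
dc=lambda u,v:((u+.5)/3.1+414.5,(v+.5)/3.1+129.5)
C=[onz("top",dc(*p),.094) for p in[(100,37),(330,62),(313,326),(80,301)]]
for c in C: print(c.round(4))
print("mean",np.mean(C,0).round(4),[np.linalg.norm(C[i]-C[i-1]).round(4) for i in range(4)])
for p,z in[((68,522),.091),((298,543),.091),((118,550),.074),((230,558),.074),((90,308),.076),((290,325),.076)]: print(p,onz("top",dc(*p),z).round(4))
# lid tops triangulated (rim top, upper edges) & rim x-extremes
for n,a,b in[("good1 top",(125,205),None)]: pass
c,Rz=rackT()
for sy in(145,87,29,-29,-87,-145):
    o=c+Rz.apply([0,sy/1000,0]); d=46 if sy==-87 else 52.5
    Rl=Rz*R.from_euler('x',25,degrees=True)
    # unknown slot reference height: assume rail contact z=.018 under origin offset 4
    O=o+[0,0,.014]
    m=O+Rl.apply([0,0,d/1000+.004])
    pts=[m+Rl.apply([d/1000*np.sin(t),0,d/1000*np.cos(t)]) for t in(0,np.pi/2,-np.pi/2)]
    f=lambda n,P:(((proj(n,P)-([164.5,214.5] if n=="top" else [174.5,144.5]))*4.4-.5).round(0).tolist())
    print(sy,m.round(4),[f("top",P) for P in pts],[f("scene",P) for P in pts])
E
```

```text
[ 0.7908 -0.2245  0.094 ]
[ 0.7717 -0.3879  0.094 ]
[ 0.5822 -0.3666  0.094 ]
[ 0.6005 -0.2043  0.094 ]
mean [ 0.6863 -0.2958  0.094 ] [np.float64(0.1913), np.float64(0.1645), np.float64(0.1908), np.float64(0.1633)]
(68, 522) [ 0.4468 -0.192   0.091 ]
(298, 543) [ 0.4317 -0.3503  0.091 ]
(118, 550) [ 0.427  -0.2307  0.074 ]
(230, 558) [ 0.4211 -0.309   0.074 ]
(90, 308) [ 0.5981 -0.2159  0.076 ]
(290, 325) [ 0.5852 -0.3579  0.076 ]
145 [0.5315 0.338  0.0652] [[145.0, 192.0], [123.0, 99.0], [130.0, 306.0]] [[195.0, 83.0], [253.0, 82.0], [102.0, 190.0]]
87 [0.535  0.2801 0.0652] [[266.0, 184.0], [238.0, 91.0], [246.0, 299.0]] [[278.0, 134.0], [332.0, 130.0], [181.0, 242.0]]
29 [0.5385 0.2222 0.0652] [[386.0, 176.0], [352.0, 84.0], [362.0, 291.0]] [[364.0, 186.0], [414.0, 179.0], [264.0, 296.0]]
-29 [0.542  0.1643 0.0652] [[507.0, 169.0], [466.0, 77.0], [477.0, 284.0]] [[453.0, 241.0], [499.0, 231.0], [350.0, 352.0]]
-87 [0.5453 0.1092 0.0593] [[617.0, 164.0], [577.0, 84.0], [587.0, 264.0]] [[539.0, 310.0], [576.0, 298.0], [446.0, 408.0]]
-145 [0.549  0.0485 0.0652] [[748.0, 153.0], [695.0, 62.0], [708.0, 269.0]] [[644.0, 358.0], [681.0, 341.0], [534.0, 472.0]]
```

```bash
cat >> h.py <<'E'
RT=R.from_euler('z',.0602)*R.from_euler('x',24.5,degrees=True)*R.from_euler('y',np.pi)
ZL=(R.from_euler('z',.0602)*R.from_euler('x',25,degrees=True)).apply([0,0,1.])
def tcp_for(sy,depth,d):  # grasp point 'depth' below rim top
    c,Rz=rackT(); O=c+Rz.apply([0,sy/1000,0])+[0,0,.014]
    return O+ZL*(d+.003-depth-.0187+.0)   # d = rim-top z (0.108/0.095) minus small
FL=np.array([.5396,-.2819,.015]);FR=R.from_euler('z',-.105)
def go(*P):
    s=r.read_state();p=s["ee_pos"];q=R.from_quat(s["eef_rot"])
    print("t",round(s["time"],2),"p",p.round(4),"rot",((q.inv()*RT).as_rotvec()/np.pi).round(4),"w",s["width"].round(4),"grip",round(s["grip_force"],1),"F",s["ft_force"].round(1))
    for P_ in P:
        u=RT.inv().apply(np.asarray(P_)-p)/.2; print("  to",np.round(P_,4),"units",u.round(4),"rows",np.ceil(np.linalg.norm(u)/.25)); p=np.asarray(P_)
E
python3 - <<'E'
from h import *
t=tcp_for(87,.009,.105)
go(t+ZL*.12,t)
E
```

```text
Traceback (most recent call last):
  File "h.py", line 33, in go
    print("t",round(s["time"],2),"p",p.round(4),"rot",((q.inv()*RT).as_rotvec()/np.pi).round(4),"w",s["width"].round(4),"grip",round(s["grip_force"],1),"F",s["ft_force"].round(1))
                                                                                                    ^^^^^^^^^^^^^^^^
AttributeError: 'float' object has no attribute 'round'
```

```bash
sed -i 's/s\["width"\].round(4)/round(s["width"],4)/' h.py
python3 - <<'E'
from h import *
t=tcp_for(87,.009,.105)
go(t+ZL*.12,t)
E
```

```text
t 0.3 p [0.2118 0.5879 0.2223] rot [-0.1344  0.0276 -0.1272] w 0.087 grip 0.0 F [-0.7 -0.3  0.3]
  to [0.5387 0.2194 0.1955] units [-1.5206 -1.8185 -0.6816] rows 10.0
  to [0.5356 0.2701 0.0868] units [0.     0.0052 0.6   ] rows 3.0
```

play_rows(claw=[0.55,0.55,0.55,0.55], delta_pos=[[0,0,-0.1],[0,0,-0.1],[0,0,-0.1],[0,0,-0.1]], delta_rot=[[-0.0336,0.0069,-0.0318],[-0.0336,0.0069,-0.0318],[-0.0336,0.0069,-0.0318],[-0.0336,0.0069,-0.0318]], squeeze=15)

```text
time: 0.7
ee_pos: [0.2111, 0.5755, 0.3024]
eef_rot: [-0.032, 0.976, 0.215, -0.006]
ft_force: [-0.2, 0.8, 0.2]
width: 0.0628
grip_force: 0.0
```

Run:
```python
from h import *
t=tcp_for(87,.009,.105)
go(t+ZL*.12,t)
```

```text
t 0.7 p [0.2111 0.5755 0.3024] rot [0.0019 0.0002 0.0016] w 0.0628 grip 0.0 F [-0.2  0.8  0.2]
  to [0.5387 0.2194 0.1955] units [-1.528  -1.9282 -0.2913] rows 10.0
  to [0.5356 0.2701 0.0868] units [0.     0.0052 0.6   ] rows 3.0
```

play_rows(claw=[0.55,0.55,0.55,0.55,0.55,0.55,0.55,0.55], delta_pos=[[-0.127,-0.16,-0.024],[-0.127,-0.16,-0.024],[-0.127,-0.16,-0.024],[-0.127,-0.16,-0.024],[-0.127,-0.16,-0.024],[-0.127,-0.16,-0.024],[-0.127,-0.16,-0.024],[-0.127,-0.16,-0.024]], delta_rot=[[0,0,0],[0,0,0],[0,0,0],[0,0,0],[0,0,0],[0,0,0],[0,0,0],[0,0,0]])

```text
time: 1.5
ee_pos: [0.4302, 0.3377, 0.2296]
eef_rot: [-0.029, 0.977, 0.213, -0.006]
ft_force: [0.2, 0.4, 0.4]
width: 0.0395
grip_force: 0.0
```

play_rows(claw=[0.55,0.55,0.55,0.55,0.55], delta_pos=[[-0.127,-0.16,-0.024],[-0.127,-0.16,-0.024],[-0.127,-0.16,-0.024],[-0.127,-0.16,-0.024],[0,0,0]], delta_rot=[[0,0,0],[0,0,0],[0,0,0],[0,0,0],[0,0,0]])

```text
time: 2.0
ee_pos: [0.5411, 0.2154, 0.1922]
eef_rot: [-0.026, 0.977, 0.211, -0.006]
ft_force: [-0.3, -0.2, -0.7]
width: 0.0395
grip_force: 0.0
```

Run:
```python
from h import *
t=tcp_for(87,.009,.105)
go(t+ZL*.12,t)
for n in("top",):
    cv2.imwrite("pics/a_%s.png"%n,cv2.resize(r.camera(n)["pixels"][150:330,140:380,::-1],None,fx=3,fy=3))
```

```text
t 2.0 p [0.5411 0.2154 0.1922] rot [-0.0009  0.0009 -0.0022] w 0.0395 grip 0.0 F [-0.3 -0.2 -0.7]
  to [0.5387 0.2194 0.1955] units [ 0.011   0.0258 -0.0065] rows 1.0
  to [0.5356 0.2701 0.0868] units [0.     0.0052 0.6   ] rows 3.0
```

play_rows(claw=[0.55,0.55,0.55,0.55,0.55,0.55], delta_pos=[[0.011,0.026,0],[0,0,0.15],[0,0,0.15],[0,0.005,0.15],[0,0,0.144],[0,0,0]], delta_rot=[[0,0,-0.002],[0,0,0],[0,0,0],[0,0,0],[0,0,0],[0,0,0]])

```text
time: 2.65
ee_pos: [0.5288, 0.2788, 0.0859]
eef_rot: [-0.035, 0.977, 0.212, -0.009]
ft_force: [0.2, 0.2, -0.7]
width: 0.039
grip_force: 0.0
```

Run:
```python
from h import *
t=tcp_for(87,.009,.105)
go(t)
o=np.hstack([cv2.resize(r.camera(n)["pixels"][s][:,:,::-1],(400,400),interpolation=cv2.INTER_CUBIC) for n,s in(("top",np.s_[190:320,170:300]),("scene",np.s_[120:270,180:330]))])
cv2.imwrite("pics/b.png",o)
```

```text
t 2.65 p [0.5288 0.2788 0.0859] rot [ 0.0001 -0.0022  0.003 ] w 0.039 grip 0.0 F [ 0.2  0.2 -0.7]
  to [0.5356 0.2701 0.0868] units [-0.0315 -0.0398 -0.0232] rows 1.0
```

View pics/b.png

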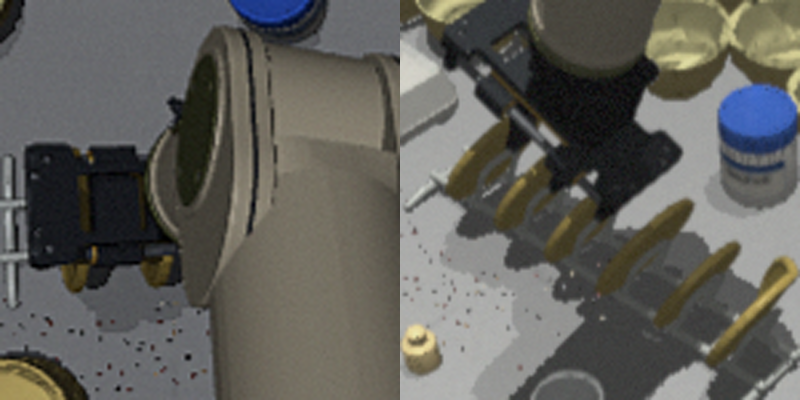

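The gripper sits around the second lid, about 9 mm off along y and 7 mm along x. I'll correct before closing.

play_rows(claw=[0.55,0.55,0.55], delta_pos=[[-0.031,-0.04,-0.02],[0,0,0],[0,0,0]], delta_rot=[[0,0,0],[0,0,0],[0,0,0]])

```text
time: 3.05
ee_pos: [0.5406, 0.2664, 0.09]
eef_rot: [-0.032, 0.977, 0.213, -0.005]
ft_force: [-0.0, -0.3, 0.6]
width: 0.039
grip_force: 0.0
```

Run:
```python
from h import *
t=tcp_for(87,.009,.105)
go(t,t+ZL*.13,[.5,-.2,.2])
```

```text
t 3.05 p [0.5406 0.2664 0.09  ] rot [0.0003 0.0008 0.0017] w 0.039 grip 0.0 F [-0.  -0.3  0.6]
  to [0.5356 0.2701 0.0868] units [0.0236 0.0115 0.0227] rows 1.0
  to [0.5389 0.2152 0.2046] units [-0.     -0.0057 -0.65  ] rows 3.0
  to [ 0.5 -0.2  0.2] units [ 0.3191 -1.8847 -0.8336] rows 9.0
```

play_rows(claw=[0.55,0.55,0.55], delta_pos=[[0,0,0],[0,0,0],[0,0,0]], delta_rot=[[0,0,0],[0,0,0],[0,0,0]])

```text
time: 3.35
ee_pos: [0.5393, 0.2674, 0.0889]
eef_rot: [-0.033, 0.977, 0.212, -0.006]
ft_force: [-0.8, 0.3, 0.4]
width: 0.0393
grip_force: 0.0
```

Run:
```python
from h import *
t=tcp_for(87,.009,.105)
go(t)
for i in range(4): r.camera("top"); go()
```

```text
t 3.35 p [0.5393 0.2674 0.0889] rot [0.0002 0.     0.002 ] w 0.0393 grip 0.0 F [-0.8  0.3  0.4]
  to [0.5356 0.2701 0.0868] units [0.0178 0.009  0.0156] rows 1.0
t 3.4 p [0.5394 0.2673 0.0888] rot [0.0002 0.     0.002 ] w 0.0395 grip 0.0 F [ 0.4 -0.6  0.5]
t 3.45 p [0.5393 0.2674 0.0888] rot [0.0002 0.     0.002 ] w 0.039 grip 0.0 F [0.5 0.4 0.1]
t 3.5 p [0.5394 0.2673 0.0888] rot [0.0002 0.     0.002 ] w 0.0394 grip 0.0 F [0.9 0.  1.1]
t 3.55 p [0.5394 0.2673 0.0888] rot [0.0002 0.     0.002 ] w 0.0393 grip 0.0 F [-0.6 -0.4  0.4]
```

play_rows(claw=[0.55,0.55,0.55,0.9,1,1,1,1], delta_pos=[[0.018,0.009,0.015],[0,0,0],[0,0,0],[0,0,0],[0,0,0],[0,0,0],[0,0,0],[0,0,0]], delta_rot=[[0,0,0],[0,0,0],[0,0,0],[0,0,0],[0,0,0],[0,0,0],[0,0,0],[0,0,0]])

```text
time: 4.35
ee_pos: [0.5357, 0.2698, 0.0868]
eef_rot: [-0.032, 0.977, 0.212, -0.006]
ft_force: [0.2, 0.7, -0.7]
width: 0.0091
grip_force: 15.0
```

Run:
```python
from h import *
t=tcp_for(87,.009,.105)
go(t)
```

```text
t 4.35 p [0.5357 0.2698 0.0868] rot [0.0002 0.0001 0.002 ] w 0.0091 grip 15.0 F [ 0.2  0.7 -0.7]
  to [0.5356 0.2701 0.0868] units [0.0003 0.001  0.0006] rows 1.0
```

play_rows(claw=[1,1,1,1,1,1,1,1], delta_pos=[[0,0,-0.05],[0,0,-0.1],[0,0,-0.12],[0,0,-0.14],[0,0,-0.14],[0,0,-0.1],[0,0,-0.05],[0,0,0]], delta_rot=[[0,0,0],[0,0,0],[0,0,0],[0,0,0],[0,0,0],[0,0,0],[0,0,0],[0,0,0]])

```text
time: 5.15
ee_pos: [0.5399, 0.2112, 0.2156]
eef_rot: [-0.032, 0.977, 0.213, -0.004]
ft_force: [0.3, 0.7, -0.7]
width: 0.0089
grip_force: 15.0
```

```bash
cat >> h.py <<'E'
def drop(dia,depth,h,fx=-.018,fy=.048):
    return FL+FR.apply([fx,fy,h])+ZL*(dia-depth-.0187)
E
python3 - <<'E'
from h import *
d=drop(.105,.009,.004)
go(d+[0,0,.12],d)
E
```

```text
t 5.15 p [0.5399 0.2112 0.2156] rot [0.0004 0.0009 0.0019] w 0.0089 grip 15.0 F [ 0.3  0.7 -0.7]
  to [ 0.5287 -0.2649  0.2091] units [ 0.1991 -2.1728 -0.9542] rows 10.0
  to [ 0.5287 -0.2649  0.0891] units [ 0.     -0.2488  0.546 ] rows 3.0
```

play_rows(claw=[1,1,1,1,1,1,1,1], delta_pos=[[0.007,-0.076,-0.034],[0.014,-0.152,-0.067],[0.017,-0.19,-0.083],[0.017,-0.19,-0.083],[0.017,-0.19,-0.083],[0.017,-0.19,-0.083],[0.017,-0.19,-0.083],[0.017,-0.19,-0.083]], delta_rot=[[0,0,0],[0,0,0],[0,0,0],[0,0,0],[0,0,0],[0,0,0],[0,0,0],[0,0,0]])

```text
time: 5.95
ee_pos: [0.5331, -0.0897, 0.2083]
eef_rot: [-0.032, 0.977, 0.213, -0.006]
ft_force: [0.8, -0.6, -0.2]
width: 0.0089
grip_force: 15.0
```

play_rows(claw=[1,1,1,1,1,1,1,1], delta_pos=[[0.017,-0.19,-0.083],[0.017,-0.19,-0.083],[0.017,-0.19,-0.083],[0.014,-0.152,-0.067],[0.008,-0.08,-0.035],[0,0,0],[0,0,0],[0,0,0]], delta_rot=[[0,0,0],[0,0,0],[0,0,0],[0,0,0],[0,0,0],[0,0,0],[0,0,0],[0,0,0]])

```text
time: 6.75
ee_pos: [0.5312, -0.2622, 0.2063]
eef_rot: [-0.033, 0.976, 0.213, -0.006]
ft_force: [0.4, -0.5, -1.1]
width: 0.0089
grip_force: 15.0
```

Run:
```python
from h import *
d=drop(.105,.009,.004)
go(d)
o=np.hstack([cv2.resize(r.camera(n)["pixels"][s][:,:,::-1],(400,400),interpolation=cv2.INTER_CUBIC) for n,s in(("top",np.s_[180:340,380:540]),("scene",np.s_[200:420,340:560]))])
cv2.imwrite("pics/c.png",o)
```

```text
t 6.75 p [ 0.5312 -0.2622  0.2063] rot [ 0.0006 -0.0002  0.0023] w 0.0089 grip 15.0 F [ 0.4 -0.5 -1.1]
  to [ 0.5287 -0.2649  0.0891] units [ 0.0135 -0.2547  0.528 ] rows 3.0
```

View pics/c.png

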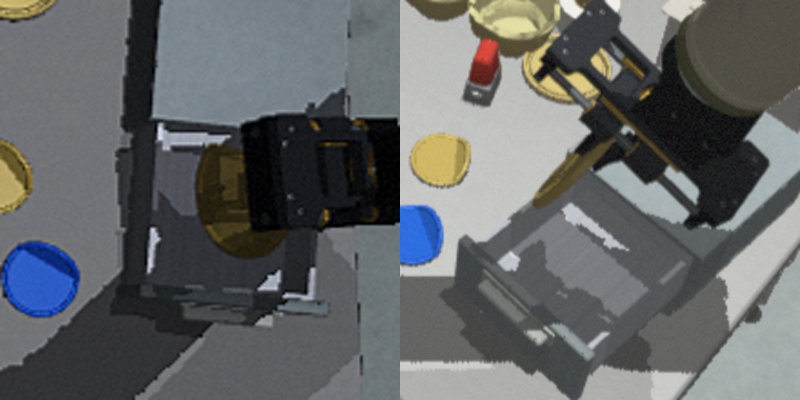

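The lid hangs above the drawer at about (225,200) in the left panel, clear of the walls. Lowering it now.

play_rows(claw=[1,1,1,1,1,1,1,1], delta_pos=[[0.002,-0.04,0.08],[0.003,-0.05,0.11],[0.003,-0.055,0.11],[0.003,-0.05,0.11],[0.001,-0.04,0.08],[0.001,-0.02,0.04],[0,0,0],[0,0,0]], delta_rot=[[0,0,0],[0,0,0],[0,0,0],[0,0,0],[0,0,0],[0,0,0],[0,0,0],[0,0,0]])

```text
time: 7.65
ee_pos: [0.5294, -0.2662, 0.0898]
eef_rot: [-0.032, 0.977, 0.212, -0.005]
ft_force: [-0.2, 0.5, -0.8]
width: 0.009
grip_force: 15.0
```

play_rows(claw=[0.8,0.7,0.6,0.5,0.4,0.3,0.2,0.1], delta_pos=[[0,0,0],[0,0,0],[0,0,0],[0,0,0],[0,0,0],[0,0,0],[0,0,0],[0,0,0]], delta_rot=[[0,0,0],[0,0,0],[0,0,0],[0,0,0],[0,0,0],[0,0,0],[0,0,0],[0,0,0]])

```text
time: 8.45
ee_pos: [0.529, -0.266, 0.0891]
eef_rot: [-0.032, 0.977, 0.212, -0.006]
ft_force: [-0.4, -0.5, -0.4]
width: 0.065
grip_force: 0.0
```

Run:
```python
from h import *
go(drop(.105,.009,.004))
```

```text
t 8.45 p [ 0.529  -0.266   0.0891] rot [0.0002 0.0001 0.0019] w 0.065 grip 0.0 F [-0.4 -0.5 -0.4]
  to [ 0.5287 -0.2649  0.0891] units [0.0014 0.005  0.0022] rows 1.0
```

play_rows(claw=[0,0,0,0,0,0,0,0], delta_pos=[[0,0,-0.05],[0,0,-0.06],[0,0,-0.08],[0,0,-0.1],[0,0,-0.1],[0,0,-0.1],[0,0,-0.08],[0,0,-0.04]], delta_rot=[[0,0,0],[0,0,0],[0,0,0],[0,0,0],[0,0,0],[0,0,0],[0,0,0],[0,0,0]])

```text
time: 9.25
ee_pos: [0.5322, -0.3182, 0.2026]
eef_rot: [-0.032, 0.977, 0.211, -0.005]
ft_force: [0.8, 0.7, -0.4]
width: 0.0874
grip_force: 0.0
```

Run:
```python
from h import *
t=tcp_for(-87,.006,.092)
go(t+ZL*.13,t)
o=np.hstack([cv2.resize(r.camera(n)["pixels"][s][:,:,::-1],(400,400),interpolation=cv2.INTER_CUBIC) for n,s in(("top",np.s_[180:340,380:540]),("scene",np.s_[200:420,340:560]))])
cv2.imwrite("pics/d.png",o)
```

```text
t 9.25 p [ 0.5322 -0.3182  0.2026] rot [-0.0005  0.0008  0.0019] w 0.0874 grip 0.0 F [ 0.8  0.7 -0.4]
  to [0.5491 0.0458 0.1955] units [-0.1941  1.6338  0.7835] rows 8.0
  to [0.5458 0.1006 0.0777] units [0.     0.0057 0.65  ] rows 3.0
```

View pics/d.png

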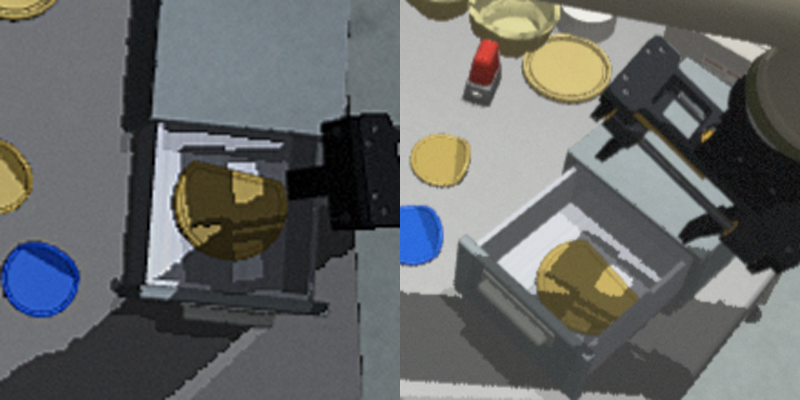

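The chipped lid lies flat in the drawer at (230,210) in the left panel. Next is the small lid.

play_rows(claw=[0.55,0.55,0.55,0.55,0.55,0.55,0.55,0.55], delta_pos=[[-0.011,0.09,0.043],[-0.022,0.18,0.087],[-0.022,0.18,0.087],[-0.022,0.18,0.087],[-0.022,0.18,0.087],[-0.022,0.18,0.087],[-0.022,0.18,0.087],[-0.022,0.18,0.087]], delta_rot=[[0,0,0.002],[0,0,0],[0,0,0],[0,0,0],[0,0,0],[0,0,0],[0,0,0],[0,0,0]])

```text
time: 10.15
ee_pos: [0.5463, -0.0132, 0.1931]
eef_rot: [-0.029, 0.977, 0.213, -0.007]
ft_force: [1.4, 0.6, -0.4]
width: 0.0399
grip_force: 0.0
```

play_rows(claw=[0.55,0.55,0.55,0.55,0.55,0.55,0.55,0.55], delta_pos=[[-0.018,0.144,0.07],[-0.011,0.09,0.043],[-0.005,0.045,0.022],[0,0,0],[0,0,0],[0,0,0],[0,0,0],[0,0,0]], delta_rot=[[0,0,0],[0,0,0],[0,0,0],[0,0,0],[0,0,0],[0,0,0],[0,0,0],[0,0,0]])

```text
time: 10.95
ee_pos: [0.5501, 0.0461, 0.1921]
eef_rot: [-0.029, 0.977, 0.212, -0.006]
ft_force: [0.5, 0.8, -0.2]
width: 0.0393
grip_force: 0.0
```

Run:
```python
from h import *
t=tcp_for(-87,.006,.092)
go(t+ZL*.13,t)
```

```text
t 10.95 p [0.5501 0.0461 0.1921] rot [ 0.0001  0.0002 -0.0004] w 0.0393 grip 0.0 F [ 0.5  0.8 -0.2]
  to [0.5491 0.0458 0.1955] units [ 0.0049  0.0056 -0.0161] rows 1.0
  to [0.5458 0.1006 0.0777] units [0.     0.0057 0.65  ] rows 3.0
```

play_rows(claw=[0.55,0.55,0.55,0.55,0.55,0.55,0.55,0.55], delta_pos=[[0.005,0.006,0.06],[0,0.005,0.14],[0,0,0.15],[0,0,0.14],[0,0,0.09],[0,0,0.04],[0,0,0],[0,0,0]], delta_rot=[[0,0,0],[0,0,0],[0,0,0],[0,0,0],[0,0,0],[0,0,0],[0,0,0],[0,0,0]])

```text
time: 11.75
ee_pos: [0.5462, 0.0999, 0.0808]
eef_rot: [-0.029, 0.977, 0.212, -0.006]
ft_force: [0.1, 0.3, 0.1]
width: 0.0393
grip_force: 0.0
```

play_rows(claw=[0.55,0.55], delta_pos=[[0,0,0],[0,0,0]], delta_rot=[[0,0,0],[0,0,0]])

```text
time: 11.95
ee_pos: [0.5464, 0.0999, 0.0811]
eef_rot: [-0.029, 0.977, 0.212, -0.006]
ft_force: [-0.5, -0.1, 0.4]
width: 0.0392
grip_force: 0.0
```

Run:
```python
from h import *
t=tcp_for(-87,.006,.092)
go(t)
```

```text
t 11.95 p [0.5464 0.0999 0.0811] rot [ 0.0002  0.0006 -0.    ] w 0.0392 grip 0.0 F [-0.5 -0.1  0.4]
  to [0.5458 0.1006 0.0777] units [ 0.0028 -0.0037  0.017 ] rows 1.0
```

Fine tweak, close, lift.

play_rows(claw=[0.55,0.7,0.9,1,1,1,1,1], delta_pos=[[0.003,-0.004,0.015],[0,0,0],[0,0,0],[0,0,0],[0,0,0],[0,0,0],[0,0,0],[0,0,0]], delta_rot=[[0,0,0],[0,0,0],[0,0,0],[0,0,0],[0,0,0],[0,0,0],[0,0,0],[0,0,0]])

```text
time: 12.75
ee_pos: [0.5451, 0.1008, 0.0772]
eef_rot: [-0.029, 0.977, 0.212, -0.006]
ft_force: [0.4, -0.1, -0.1]
width: 0.009
grip_force: 15.0
```

play_rows(claw=[1,1,1,1,1,1,1,1], delta_pos=[[0,0,-0.05],[0,0,-0.1],[0,0,-0.13],[0,0,-0.14],[0,0,-0.14],[0,0,-0.1],[0,0,-0.05],[0,0,0]], delta_rot=[[0,0,0],[0,0,0],[0,0,0],[0,0,0],[0,0,0],[0,0,0],[0,0,0],[0,0,0]])

```text
time: 13.55
ee_pos: [0.5493, 0.0411, 0.2077]
eef_rot: [-0.029, 0.977, 0.212, -0.005]
ft_force: [0.4, 0.4, -0.9]
width: 0.0088
grip_force: 15.0
```

Run:
```python
from h import *
d=drop(.092,.006,.014)
go(d+[0,0,.12],d)
```

```text
t 13.55 p [0.5493 0.0411 0.2077] rot [ 0.0001  0.0008 -0.0001] w 0.0088 grip 15.0 F [ 0.4  0.4 -0.9]
  to [ 0.5284 -0.2607  0.21  ] units [ 0.1949 -1.3601 -0.6325] rows 7.0
  to [ 0.5284 -0.2607  0.09  ] units [ 0.     -0.2488  0.546 ] rows 3.0
```

play_rows(claw=[1,1,1,1,1,1,1,1], delta_pos=[[0.013,-0.09,-0.042],[0.026,-0.18,-0.084],[0.026,-0.18,-0.084],[0.026,-0.18,-0.084],[0.026,-0.18,-0.084],[0.026,-0.18,-0.084],[0.026,-0.18,-0.084],[0.018,-0.126,-0.059]], delta_rot=[[0,0,0],[0,0,0],[0,0,0],[0,0,0],[0,0,0],[0,0,0],[0,0,0],[0,0,0]])

```text
time: 14.35
ee_pos: [0.5276, -0.2479, 0.2073]
eef_rot: [-0.028, 0.977, 0.212, -0.007]
ft_force: [0.5, -0.2, -0.4]
width: 0.009
grip_force: 15.0
```

play_rows(claw=[1,1,1,1,1,1], delta_pos=[[0.009,-0.063,-0.03],[0,0,0],[0,0,0],[0,0,0],[0,0,0],[0,0,0]], delta_rot=[[0,0,0],[0,0,0],[0,0,0],[0,0,0],[0,0,0],[0,0,0]])

```text
time: 14.95
ee_pos: [0.5279, -0.2589, 0.2093]
eef_rot: [-0.03, 0.977, 0.213, -0.006]
ft_force: [-0.2, 0.2, -1.0]
width: 0.0088
grip_force: 15.0
```

Run:
```python
from h import *
d=drop(.092,.006,.014)
go(d)
```

```text
t 14.95 p [ 0.5279 -0.2589  0.2093] rot [0.0003 0.     0.0005] w 0.0088 grip 15.0 F [-0.2  0.2 -1. ]
  to [ 0.5284 -0.2607  0.09  ] units [-0.0021 -0.2557  0.539 ] rows 3.0
```

play_rows(claw=[1,1,1,1,1,1,1,1], delta_pos=[[0,-0.04,0.08],[0,-0.05,0.11],[0,-0.055,0.115],[0,-0.05,0.11],[0,-0.04,0.08],[0,-0.02,0.04],[0,0,0],[0,0,0]], delta_rot=[[0,0,0],[0,0,0],[0,0,0],[0,0,0],[0,0,0],[0,0,0],[0,0,0],[0,0,0]])

```text
time: 15.75
ee_pos: [0.528, -0.2622, 0.0913]
eef_rot: [-0.029, 0.977, 0.212, -0.006]
ft_force: [-1.0, -0.1, -0.7]
width: 0.009
grip_force: 15.0
```

play_rows(claw=[0.8,0.7,0.6,0.5,0.4,0.3,0.2,0.1], delta_pos=[[0,0,0],[0,0,0],[0,0,0],[0,0,0],[0,0,0],[0,0,0],[0,0,0],[0,0,0]], delta_rot=[[0,0,0],[0,0,0],[0,0,0],[0,0,0],[0,0,0],[0,0,0],[0,0,0],[0,0,0]])

```text
time: 16.55
ee_pos: [0.5277, -0.2619, 0.0905]
eef_rot: [-0.029, 0.977, 0.212, -0.006]
ft_force: [-0.2, 0.7, -0.2]
width: 0.065
grip_force: 0.0
```

play_rows(claw=[0,0,0,0,0,0,0,0], delta_pos=[[0,0,-0.05],[0,0,-0.06],[0,0,-0.08],[0,0,-0.1],[0,0,-0.1],[0,0,-0.1],[0,0,-0.08],[0,0,-0.04]], delta_rot=[[0,0,0],[0,0,0],[0,0,0],[0,0,0],[0,0,0],[0,0,0],[0,0,0],[0,0,0]])

```text
time: 17.35
ee_pos: [0.5308, -0.3141, 0.2041]
eef_rot: [-0.029, 0.977, 0.211, -0.005]
ft_force: [0.3, 0.2, 0.3]
width: 0.0871
grip_force: 0.0
```

Run:
```python
from h import *
t=tcp_for(-145,.009,.105)
go(t+ZL*.13,t)
o=np.hstack([cv2.resize(r.camera(n)["pixels"][s][:,:,::-1],(400,400),interpolation=cv2.INTER_CUBIC) for n,s in(("top",np.s_[180:340,380:540]),("scene",np.s_[120:420,190:490]))])
cv2.imwrite("pics/e.png",o)
```

```text
t 17.35 p [ 0.5308 -0.3141  0.2041] rot [-0.0005  0.0008 -0.0001] w 0.0871 grip 0.0 F [0.3 0.2 0.3]
  to [ 0.5529 -0.0164  0.2046] units [-0.1997  1.3474  0.6113] rows 6.0
  to [0.5496 0.0385 0.0868] units [0.     0.0057 0.65  ] rows 3.0
```

View pics/e.png

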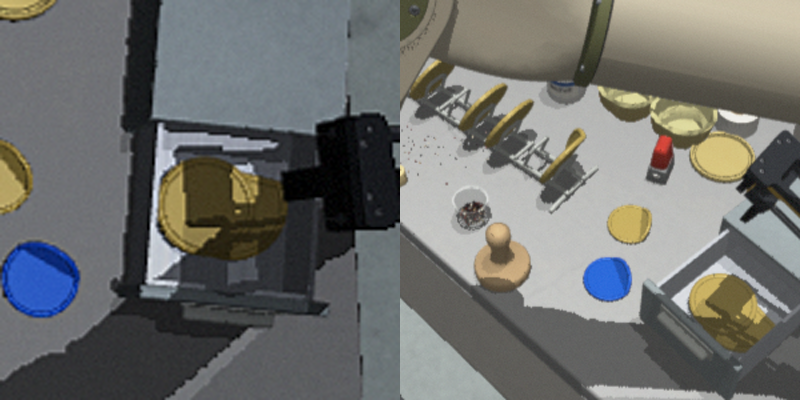

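The small lid lies on top of the chipped one at (215,205) in the left panel. The three good lids and the bent one are still in the rack. Bent lid next.

play_rows(claw=[0.5,0.5,0.5,0.5,0.5,0.5,0.5,0.5], delta_pos=[[-0.013,0.09,0.041],[-0.027,0.18,0.082],[-0.027,0.18,0.082],[-0.027,0.18,0.082],[-0.027,0.18,0.082],[-0.027,0.18,0.082],[-0.027,0.18,0.082],[-0.016,0.11,0.049]], delta_rot=[[0,0,0],[0,0,0],[0,0,0],[0,0,0],[0,0,0],[0,0,0],[0,0,0],[0,0,0]])

```text
time: 18.25
ee_pos: [0.5515, -0.0253, 0.2016]
eef_rot: [-0.031, 0.977, 0.213, -0.007]
ft_force: [0.1, 0.4, -0.4]
width: 0.0444
grip_force: 0.0
```

play_rows(claw=[0.5,0.5,0.5,0.5,0.5,0.5], delta_pos=[[-0.009,0.063,0.029],[0,0,0],[0,0,0],[0,0,0],[0,0,0],[0,0,0]], delta_rot=[[0,0,0],[0,0,0],[0,0,0],[0,0,0],[0,0,0],[0,0,0]])

```text
time: 18.85
ee_pos: [0.553, -0.0165, 0.2018]
eef_rot: [-0.029, 0.977, 0.212, -0.006]
ft_force: [0.1, -1.0, -0.1]
width: 0.0434
grip_force: 0.0
```

Run:
```python
from h import *
t=tcp_for(-145,.009,.105)
go(t+ZL*.13,t)
```

```text
t 18.85 p [ 0.553  -0.0165  0.2018] rot [ 0.0001  0.0002 -0.0005] w 0.0434 grip 0.0 F [ 0.1 -1.  -0.1]
  to [ 0.5529 -0.0164  0.2046] units [ 0.0005  0.0064 -0.0123] rows 1.0
  to [0.5496 0.0385 0.0868] units [0.     0.0057 0.65  ] rows 3.0
```

play_rows(claw=[0.5,0.5,0.5,0.5,0.5,0.5,0.5,0.5], delta_pos=[[0.005,0.006,0.06],[0,0.004,0.14],[0,0,0.15],[0,0,0.14],[0,0,0.1],[0,0,0.05],[0,0,0],[0,0,0]], delta_rot=[[0,0,0],[0,0,0],[0,0,0],[0,0,0],[0,0,0],[0,0,0],[0,0,0],[0,0,0]])

```text
time: 19.65
ee_pos: [0.549, 0.0389, 0.0868]
eef_rot: [-0.029, 0.977, 0.212, -0.006]
ft_force: [0.8, -0.1, 1.0]
width: 0.0434
grip_force: 0.0
```

play_rows(claw=[0.5,0.5,0.7,0.9,1,1,1,1], delta_pos=[[0,0,0],[0,0,0],[0,0,0],[0,0,0],[0,0,0],[0,0,0],[0,0,0],[0,0,0]], delta_rot=[[0,0,0],[0,0,0],[0,0,0],[0,0,0],[0,0,0],[0,0,0],[0,0,0],[0,0,0]])

```text
time: 20.45
ee_pos: [0.5486, 0.0393, 0.0862]
eef_rot: [-0.029, 0.977, 0.212, -0.006]
ft_force: [0.4, -0.1, -0.3]
width: 0.0093
grip_force: 15.0
```

Run:
```python
from h import *
t=tcp_for(-145,.009,.105)
go(t)
```

```text
t 20.45 p [0.5486 0.0393 0.0862] rot [ 0.0002  0.     -0.    ] w 0.0093 grip 15.0 F [ 0.4 -0.1 -0.3]
  to [0.5496 0.0385 0.0868] units [-0.0045 -0.003  -0.0045] rows 1.0
```

play_rows(claw=[1,1,1,1,1,1,1,1], delta_pos=[[0,0,-0.05],[0,0,-0.1],[0,0,-0.13],[0,0,-0.14],[0,0,-0.14],[0,0,-0.1],[0,0,-0.05],[0,0,0]], delta_rot=[[0,0,0],[0,0,0],[0,0,0],[0,0,0],[0,0,0],[0,0,0],[0,0,0],[0,0,0]])

```text
time: 21.25
ee_pos: [0.5527, -0.0204, 0.2167]
eef_rot: [-0.029, 0.977, 0.212, -0.005]
ft_force: [0.1, 0.0, -0.1]
width: 0.0091
grip_force: 15.0
```

Run:
```python
from h import *
d=drop(.105,.009,.023)
go(d+[0,0,.11],d)
```

```text
t 21.25 p [ 0.5527 -0.0204  0.2167] rot [ 0.      0.0008 -0.0001] w 0.0091 grip 15.0 F [ 0.1  0.  -0.1]
  to [ 0.5287 -0.2649  0.2181] units [ 0.1933 -1.101  -0.5093] rows 5.0
  to [ 0.5287 -0.2649  0.1081] units [ 0.     -0.2281  0.5005] rows 3.0
```

play_rows(claw=[1,1,1,1,1,1,1,1], delta_pos=[[0.016,-0.09,-0.042],[0.032,-0.18,-0.083],[0.032,-0.18,-0.083],[0.032,-0.18,-0.083],[0.032,-0.18,-0.083],[0.032,-0.18,-0.083],[0.019,-0.11,-0.05],[0,0,0]], delta_rot=[[0,0,0],[0,0,0],[0,0,0],[0,0,0],[0,0,0],[0,0,0],[0,0,0],[0,0,0]])

```text
time: 22.05
ee_pos: [0.5261, -0.2671, 0.2145]
eef_rot: [-0.027, 0.977, 0.212, -0.007]
ft_force: [-0.0, 0.6, -0.7]
width: 0.0091
grip_force: 15.0
```

play_rows(claw=[1,1,1,1], delta_pos=[[0,0,0],[0,0,0],[0,0,0],[0,0,0]], delta_rot=[[0,0,0],[0,0,0],[0,0,0],[0,0,0]])

```text
time: 22.45
ee_pos: [0.5281, -0.2626, 0.2164]
eef_rot: [-0.03, 0.977, 0.213, -0.006]
ft_force: [-0.3, -0.6, -0.3]
width: 0.0086
grip_force: 15.0
```

Run:
```python
from h import *
d=drop(.105,.009,.023)
go(d)
```

```text
t 22.45 p [ 0.5281 -0.2626  0.2164] rot [ 0.0003 -0.      0.0005] w 0.0086 grip 15.0 F [-0.3 -0.6 -0.3]
  to [ 0.5287 -0.2649  0.1081] units [-0.0022 -0.2355  0.4882] rows 3.0
```

play_rows(claw=[1,1,1,1,1,1,1,1], delta_pos=[[0,-0.035,0.07],[0,-0.05,0.1],[0,-0.05,0.105],[0,-0.05,0.1],[0,-0.035,0.075],[0,-0.015,0.04],[0,0,0],[0,0,0]], delta_rot=[[0,0,0],[0,0,0],[0,0,0],[0,0,0],[0,0,0],[0,0,0],[0,0,0],[0,0,0]])

```text
time: 23.25
ee_pos: [0.5282, -0.2659, 0.1083]
eef_rot: [-0.029, 0.977, 0.212, -0.006]
ft_force: [0.5, -0.7, 0.7]
width: 0.009
grip_force: 15.0
```

play_rows(claw=[0.8,0.7,0.6,0.5,0.4,0.3,0.2,0.1], delta_pos=[[0,0,0],[0,0,0],[0,0,0],[0,0,0],[0,0,0],[0,0,0],[0,0,0],[0,0,0]], delta_rot=[[0,0,0],[0,0,0],[0,0,0],[0,0,0],[0,0,0],[0,0,0],[0,0,0],[0,0,0]])

```text
time: 24.05
ee_pos: [0.5279, -0.2657, 0.1077]
eef_rot: [-0.029, 0.977, 0.212, -0.006]
ft_force: [-0.3, 0.3, -1.1]
width: 0.0649
grip_force: 0.1
```

play_rows(claw=[0,0,0,0,0,0,0,0], delta_pos=[[0,0,-0.05],[0,0,-0.06],[0,0,-0.08],[0,0,-0.1],[0,0,-0.1],[0,0,-0.1],[0,0,-0.08],[0,0,-0.04]], delta_rot=[[0,0,0],[0,0,0],[0,0,0],[0,0,0],[0,0,0],[0,0,0],[0,0,0],[0,0,0]])

```text
time: 24.85
ee_pos: [0.531, -0.318, 0.2212]
eef_rot: [-0.029, 0.977, 0.211, -0.005]
ft_force: [0.1, -0.7, 0.3]
width: 0.087
grip_force: 0.0
```

Run:
```python
from h import *
go()
o=np.hstack([cv2.resize(r.camera(n)["pixels"][s][:,:,::-1],(400,400),interpolation=cv2.INTER_CUBIC) for n,s in(("top",np.s_[180:340,380:540]),("scene",np.s_[220:420,340:540]))])
cv2.imwrite("pics/f.png",o)
```

```text
t 24.85 p [ 0.531  -0.318   0.2212] rot [-0.0005  0.0007 -0.0001] w 0.087 grip 0.0 F [ 0.1 -0.7  0.3]
```

View pics/f.png

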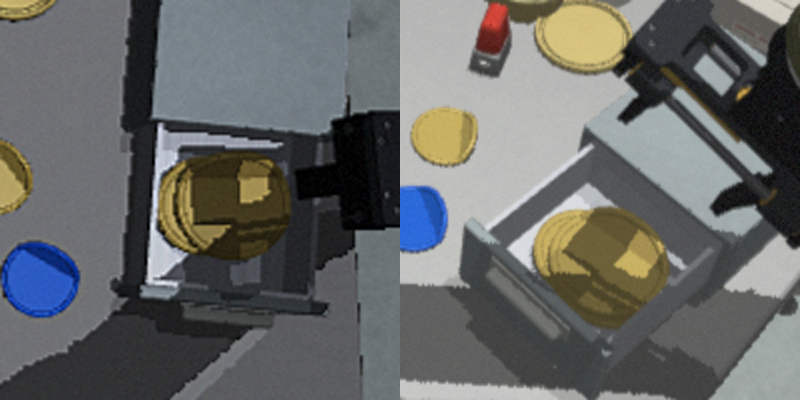

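All three faulty lids are stacked in the drawer around (225,205) in the left panel, below the wall tops. Now I'll turn the tool upright and get in front of the pull.

```bash
cat >> h.py <<'E'
RV=FR*R.from_euler('y',np.pi)
PULL=FL+FR.apply([-.116,0,0])
E
python3 - <<'E'
import h;from h import *
h.RT=RV
A=PULL+FR.apply([-.045,0,0]);A[2]=.22;B=A.copy();B[2]=.058
C=B+FR.apply([.035+.15,0,0])
go(A,B,C)
E
```

```text
t 24.95 p [ 0.531  -0.3175  0.2202] rot [ 0.1355 -0.0106  0.0516] w 0.0868 grip 0.0 F [ 0.6  0.3 -0.1]
  to [ 0.3795 -0.265   0.22  ] units [0.781  0.1814 0.0008] rows 4.0
  to [ 0.3795 -0.265   0.058 ] units [ 0.   -0.    0.81] rows 4.0
  to [ 0.5635 -0.2844  0.058 ] units [-0.925 -0.     0.   ] rows 4.0
```

play_rows(claw=[1,1,1,1,1,1,1,1], delta_pos=[[0,0,0],[0,0,0],[0,0,0],[0,0,0],[0.13,0.03,0],[0.2,0.05,0],[0.2,0.05,0],[0.2,0.04,0]], delta_rot=[[0.034,-0.0027,0.013],[0.034,-0.0027,0.013],[0.034,-0.0027,0.013],[0.034,-0.0027,0.013],[0,0,0],[0,0,0],[0,0,0],[0,0,0]])

```text
time: 25.75
ee_pos: [0.3878, -0.2659, 0.2177]
eef_rot: [0.052, 0.999, -0.0, -0.001]
ft_force: [-0.3, -0.5, 1.0]
width: 0.0308
grip_force: 0.0
```

play_rows(claw=[1,1,1,1,1], delta_pos=[[0.05,0.01,0],[0,0,0],[0,0,0],[0,0,0],[0,0,0]], delta_rot=[[0,0,0],[0,0,0],[0,0,0],[0,0,0],[0,0,0]])

```text
time: 26.25
ee_pos: [0.3801, -0.2643, 0.2186]
eef_rot: [0.053, 0.999, -0.001, -0.001]
ft_force: [-0.7, -0.0, 0.7]
width: 0.0011
grip_force: 0.0
```

Run:
```python
import h;from h import *
h.RT=RV
A=PULL+FR.apply([-.045,0,0]);A[2]=.058
C=A+FR.apply([.035+.15,0,0])
go(A,C)
```

```text
t 26.25 p [ 0.3801 -0.2643  0.2186] rot [-0.0004 -0.0008 -0.0002] w 0.0011 grip 0.0 F [-0.7 -0.   0.7]
  to [ 0.3795 -0.265   0.058 ] units [ 0.0026 -0.0041  0.8032] rows 4.0
  to [ 0.5635 -0.2844  0.058 ] units [-0.925 -0.     0.   ] rows 4.0
```

play_rows(claw=[1,1,1,1,1,1,1,1], delta_pos=[[0,0,0.08],[0,0,0.14],[0,0,0.16],[0,0,0.16],[0,0,0.14],[0,0,0.08],[0,0,0.04],[0,0,0]], delta_rot=[[0,0,0],[0,0,0],[0,0,0],[0,0,0],[0,0,0],[0,0,0],[0,0,0],[0,0,0]])

```text
time: 27.05
ee_pos: [0.3789, -0.2642, 0.0581]
eef_rot: [0.053, 0.999, -0.0, -0.002]
ft_force: [0.1, 0.5, -0.2]
width: 0.001
grip_force: 0.0
```

play_rows(claw=[1,1,1,1,1,1,1,1], delta_pos=[[-0.04,0,0],[-0.05,0,0],[-0.05,0,0],[-0.05,0,0],[-0.05,0,0],[-0.05,0,0],[-0.05,0,0],[-0.05,0,0]], delta_rot=[[0,0,0],[0,0,0],[0,0,0],[0,0,0],[0,0,0],[0,0,0],[0,0,0],[0,0,0]])

```text
time: 27.85
ee_pos: [0.4578, -0.2723, 0.0587]
eef_rot: [0.053, 0.999, 0.0, -0.001]
ft_force: [-2.1, -0.2, 1.0]
width: 0.0003
grip_force: 0.7
```

Run:
```python
import h;from h import *
h.RT=RV
A=PULL+FR.apply([-.045,0,0]);A[2]=.058
go(A+FR.apply([.035+.15,0,0]))
```

```text
t 27.85 p [ 0.4578 -0.2723  0.0587] rot [-0.     -0.0005 -0.0001] w 0.0003 grip 0.7 F [-2.1 -0.2  1. ]
  to [ 0.5635 -0.2844  0.058 ] units [-0.532  -0.005   0.0035] rows 3.0
```

Pushing at about 2 N. I'll carry on slowly to the stop and watch the force.

play_rows(claw=[1,1,1,1,1,1,1,1], delta_pos=[[-0.05,0,0],[-0.05,0,0],[-0.05,0,0],[-0.05,0,0],[-0.05,0,0],[-0.05,0,0],[-0.05,0,0],[-0.05,0,0]], delta_rot=[[0,0,0],[0,0,0],[0,0,0],[0,0,0],[0,0,0],[0,0,0],[0,0,0],[0,0,0]])

```text
time: 28.65
ee_pos: [0.5373, -0.2807, 0.0586]
eef_rot: [0.053, 0.999, 0.0, -0.001]
ft_force: [-1.4, 1.2, 0.2]
width: 0.0001
grip_force: 0.7
```

play_rows(claw=[1,1,1,1,1,1], delta_pos=[[-0.03,0,0],[-0.03,0,0],[-0.02,0,0],[-0.01,0,0],[0,0,0],[0,0,0]], delta_rot=[[0,0,0],[0,0,0],[0,0,0],[0,0,0],[0,0,0],[0,0,0]])

```text
time: 29.25
ee_pos: [0.5526, -0.2825, 0.0584]
eef_rot: [0.053, 0.999, 0.001, -0.002]
ft_force: [-9.0, 3.3, 4.8]
width: 0.0004
grip_force: 4.5
```

play_rows(claw=[1,1,1,1,1], delta_pos=[[-0.01,0,0],[-0.01,0,0],[0,0,0],[0,0,0],[0,0,0]], delta_rot=[[0,0,0],[0,0,0],[0,0,0],[0,0,0],[0,0,0]])

```text
time: 29.75
ee_pos: [0.5528, -0.2826, 0.0581]
eef_rot: [0.054, 0.999, 0.002, -0.006]
ft_force: [-26.9, 8.7, 18.4]
width: 0.0004
grip_force: 13.3
```

Run:
```python
import h;from h import *
h.RT=RV
go(PULL+FR.apply([-.01+.15,0,0]))
```

```text
t 29.75 p [ 0.5528 -0.2826  0.0581] rot [ 0.0011 -0.0038 -0.0009] w 0.0004 grip 13.3 F [-26.9   8.7  18.4]
  to [ 0.5635 -0.2844  0.015 ] units [-0.0542 -0.0035  0.2154] rows 1.0
```

That's a hard stop. Backing off and checking the shut position numerically.

play_rows(claw=[1,1,1,1,1,1,1,1], delta_pos=[[0.05,0,0],[0.1,0,0],[0.15,0,0],[0.2,0,0],[0.1,0,-0.15],[0,0,-0.2],[0,0,-0.2],[0,0,-0.2]], delta_rot=[[0,0,0],[0,0,0],[0,0,0],[0,0,0],[0,0,0],[0,0,0],[0,0,0],[0,0,0]])

```text
time: 30.55
ee_pos: [0.439, -0.2706, 0.2106]
eef_rot: [0.053, 0.999, 0.0, 0.0]
ft_force: [1.8, -0.2, -0.7]
width: 0.0007
grip_force: 0.0
```

play_rows(claw=[1,1,1,1,1,1,1,1], delta_pos=[[0.1,0.15,-0.1],[0,0.2,0],[0,0.2,0],[0,0.2,0],[0,0.1,0],[0,0,0],[0,0,0],[0,0,0]], delta_rot=[[0,0,0],[0,0,0],[0,0,0],[0,0,0],[0,0,0],[0,0,0],[0,0,0],[0,0,0]])

```text
time: 31.35
ee_pos: [0.4372, -0.1005, 0.2289]
eef_rot: [0.054, 0.999, -0.0, -0.0]
ft_force: [0.0, -1.2, 0.1]
width: 0.0009
grip_force: 0.0
```

Run:
```python
from h import *
go()
p=r.camera("top")["pixels"];c=470
# brightness down columns through the drawer front / lip
for c in (462,470,478): print(c,[(v,p[v,c].tolist()) for v in range(224,252)] if c==470 else p[224:252,c].mean(1).round().tolist())
# rack lids: gold difference from first top image
a=cv2.imread("pics/top0.png")[:,:,::-1]
for n,s in(("good145",np.s_[230:292,186:204]),("good29",np.s_[230:285,238:256]),("good-29",np.s_[228:283,262:286])):
    f=lambda im:(lambda h:np.argwhere((h[...,0]>18)&(h[...,0]<32)&(h[...,1]>100)&(h[...,2]>50)))(cv2.cvtColor(np.ascontiguousarray(im[s]),cv2.COLOR_RGB2HSV))
    print(n,f(a).mean(0).round(2),len(f(a)),f(p).mean(0).round(2),len(f(p)))
for z,P in((.074,PULL+FR.apply([.141,0,0])),): P=P.copy();P[2]=z;print("pull expected shut px",proj("top",P).round(1))
```

```text
t 31.35 p [ 0.4372 -0.1005  0.2289] rot [-0.1358  0.0111 -0.0526] w 0.0009 grip 0.0 F [ 0.  -1.2  0.1]
462 [126.0, 126.0, 125.0, 126.0, 139.0, 69.0, 93.0, 126.0, 128.0, 142.0, 118.0, 28.0, 183.0, 106.0, 147.0, 170.0, 178.0, 198.0, 146.0, 51.0, 19.0, 23.0, 90.0, 95.0, 90.0, 92.0, 89.0, 93.0]
470 [(224, [117, 126, 134]), (225, [117, 129, 135]), (226, [118, 128, 134]), (227, [120, 129, 138]), (228, [115, 129, 137]), (229, [122, 133, 139]), (230, [46, 48, 54]), (231, [85, 94, 97]), (232, [114, 125, 130]), (233, [116, 128, 135]), (234, [129, 141, 149]), (235, [100, 112, 119]), (236, [55, 60, 64]), (237, [108, 111, 109]), (238, [121, 125, 123]), (239, [154, 158, 158]), (240, [164, 168, 168]), (241, [178, 180, 181]), (242, [190, 194, 194]), (243, [125, 129, 128]), (244, [42, 41, 42]), (245, [20, 23, 22]), (246, [19, 19, 22]), (247, [83, 85, 89]), (248, [92, 94, 99]), (249, [90, 91, 96]), (250, [90, 90, 94]), (251, [87, 87, 93])]
478 [126.0, 128.0, 125.0, 127.0, 129.0, 133.0, 90.0, 23.0, 103.0, 124.0, 127.0, 139.0, 97.0, 104.0, 69.0, 152.0, 166.0, 170.0, 175.0, 183.0, 97.0, 28.0, 23.0, 15.0, 84.0, 89.0, 90.0, 92.0]
good145 [31.28  7.57] 425 [31.17  7.68] 436
good29 [27.65  7.99] 575 [27.66  8.01] 577
good-29 [28.1  10.12] 652 [28.12 10.13] 656
pull expected shut px [475.  244.1]
```

There's only a one-pixel seam (row 230) between box and panel, so the drawer is shut. The good lids haven't moved.

```bash
python3 -c "
from bench import r
print(r.close_job())"
```

```text
the job is handed in; nothing more can be done
None
```

The chipped, small and bent lids are in the drawer, it is pushed shut to its stop, the three good lids stayed in their slots, and the job is handed in (no verdict was returned).

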